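# Take the hub knob off the white label unwinder and keep hold of it

## Robot

A 7-joint arm with a two-finger parallel gripper is mounted at the origin on a cart in front of the work surface, level with it; the furniture and walls round the work are solid. World frame = base frame: x ahead of the robot, y to its left, z up, the work surface at z = 0. Lengths are in m, angles in degrees, forces in N, time in s.
With the tool pointing down it reaches from about 0.425 to 0.95 m from the base axis. Payload 16.7 kg.
Tool frame: the origin (TCP) lies on the centre line of the jaws, within the pads' length; the fingertips stand arm.tips_ahead ahead of it and the grasp point (between the pads) lies 2 mm behind it (arm.tips_ahead is the distance from the TCP to the fingertips, in m); z points along the fingers, y is the line along which they close (so a half turn about z gives the same grasp; the last joint's range is limited). The gripper opens to 94 mm and grips with 3 to 60 N. Pads are 16 mm wide; open, the fingers measure 119 mm over their backs; the gripper's body (75 mm by 177 mm) begins 78 mm behind the grasp point.
Start: joints at [59.616, 24.414, 4.234, 92.017, -1.954, 63.644, -3.845], TCP at [0.251, -0.627, 0.222] pointing down, gripper open.
Joint ranges: [-163.25, 163.25], [-28.42, 122.38], [-70.27, 78.77], [12.13, 141.07], [-58.53, 238.53], [9.26, 117.41], [-156.51, 156.51]. Speed limits (degrees/s): [108.29, 108.29, 136.94, 136.94, 172.46, 172.46, 172.46].

## Interface

Orientations are given as [roll, pitch, yaw] about the fixed x, y, z axes, in that order (R = Rz(yaw) Ry(pitch) Rx(roll)).
In Python, from workcell import arm gives the robot as it stands. Calls block until the motion is done:
- arm.movep(position, orientation): joint-space move of the TCP to a pose.
- arm.line_to(position, rotation=None, speed=0.15, until_force=None): straight line of the TCP; rotation=None keeps the orientation; speed is the mean speed in m/s. With until_force (N) it stops when the force on the tool has changed by that much, and returns True; else False.
- arm.goto_joints(angles): joint-space move.
- arm.command_gripper(opening, newtons=None): finger opening in m; newtons is the grip in N (None keeps the last); returns when the fingers have stopped.
- arm.wait(seconds).
- arm.inverse_kinematics(position, orientation): joint angles nearest the present ones, or None.
- arm.sense(): the state.
- arm.camera(name): name is "scene" or "top"; returns (picture, depth): 480x640x3 uint8, red, green, blue; 480x640 float32, m along the optical axis (not along the pixel's ray), 0 where there is no reading.
- arm.camera_params(name): a dict with "camera_matrix" (3x3 intrinsics, pixels), "view" (4x4, takes a point from world to camera coordinates). Camera axes: x right, y down, z forward; pixel columns grow to the right and rows downward; lengths in m; the calibration is good to about 2 mm. A picture is of the moment at which its call begins. camera_params takes no time and is no camera call.
A pose or a line that the arm cannot do raises arm.Unreachable and nothing moves.
- arm.hand_in(): hands the job in; it is judged then, once.
Trained networks look in the newest picture that a camera, given by its name, has taken for a name from the list of things; names that differ only in an ending like _2 or _b are one class to them, and where a whole thing is asked for, a point or a joint stands for the part that bears it (a point fixed in the world has none). Each returns a list of dicts, best first, with "p" (0 to 1); they miss things now and then, are a little off and sometimes report something else, mostly with a low value. They report only what shows in the picture. A call takes as long as a camera call. They do not tell look-alikes from the thing itself.
- arm.search_frame(camera, name): "location" ([column, row] as shares, 0 to 1, of the picture: columns of its width, rows of its height, amid what is visible of it).
- arm.pinpoint(camera, name): "location" ([column, row] as shares, 0 to 1, of the picture: columns of its width, rows of its height: a listed point, or the origin of a listed thing).
The state is a dict: "time": time; "qpos": joint angles; "joint_vel": joint speeds; "joint_efforts": joint torques, N m; "tcp_pos": TCP position; "orientation": TCP orientation; "contact_force": force on the tool from outside, world axes, zero at the start; "wrist_torque": the same for the moment, N m; "grip_width": finger opening in m; "finger_force": force on a finger pad.
Only numpy, scipy, OpenCV 4.12 (cv2) and the standard library are available. Lean on these libraries where they do the work, as an engineer would, in place of code of your own. Each camera call takes 0.05 s, during which the arm holds its last target. There are 200 camera calls.

## Task

The white label roll is due for a change: unscrew the black hub knob from the unwinder that carries the white roll, lift it straight off and finish still holding it in the gripper, at least four centimetres clear above the end of the threaded axle, so that I can pull the roll off. One of the two unwinders has a left-hand thread and nobody remembers which, so try the knob one way and, if it only tightens, turn it the other way. Leave the yellow roll's knob and the things lying about where they are.

Things in the scene. Friction and masses are not known exactly. Their poses are not given: they have to be found in the camera images.
- unwinder_a: bench label unwinder, fixed where it stands, both look alike: round blue base 150 mm across, 16 mm high, with a white guide post (17 mm thick, 62 mm high) 92 mm out along its +x; on its upright fixed axle a clamped label roll, then the knob. Origin on the axle at table height. One unwinder's thread is right-hand, the other's left-hand; which is not told.
- axle_a_end (a point): end of unwinder a's threaded axle, hidden in the knob, 105 mm above the table; thread 34 mm across, two-start, 20 mm rise a turn. The knob sits on a steel washer 52 mm across, its top 78 mm above the table. Turned the loosening way the knob climbs 4 to 5 mm and is free after 1.4 to 1.8 rad from seated (a few tenths more do no harm), then lifts straight off.
- knob_a_mid (a point): centre of unwinder a's round black fluted knob (46 mm across, 34 mm high, about 70 g, bore open below), on its axis, 17 mm above its underside, seated 95 mm above the table; z up, x towards the white line on its top. Free play 0.1 to 0.35 rad each way; the tightening way it stops within 0.1 to 0.5 rad, the loosening way it turns easily (under 0.3 Nm).
- knob_a_mark (a point): outer end of the white line on top of knob a, 19 mm from its axis, at the top face: shows how far the knob has been turned
- unwinder_b: bench label unwinder, fixed where it stands, both look alike: round blue base 150 mm across, 16 mm high, with a white guide post (17 mm thick, 62 mm high) 92 mm out along its +x; on its upright fixed axle a clamped label roll, then the knob. Origin on the axle at table height. One unwinder's thread is right-hand, the other's left-hand; which is not told.
- axle_b_end (a point): end of unwinder b's threaded axle, hidden in the knob, 105 mm above the table; thread 34 mm across, two-start, 20 mm rise a turn. The knob sits on a steel washer 52 mm across, its top 78 mm above the table. Turned the loosening way the knob climbs 4 to 5 mm and is free after 1.4 to 1.8 rad from seated (a few tenths more do no harm), then lifts straight off.
- knob_b_mid (a point): centre of unwinder b's round black fluted knob (46 mm across, 34 mm high, about 70 g, bore open below), on its axis, 17 mm above its underside, seated 95 mm above the table; z up, x towards the white line on its top. Free play 0.1 to 0.35 rad each way; the tightening way it stops within 0.1 to 0.5 rad, the loosening way it turns easily (under 0.3 Nm).
- knob_b_mark (a point): outer end of the white line on top of knob b, 19 mm from its axis, at the top face: shows how far the knob has been turned
- roll_white: white label roll, 96 mm across, 50 mm high, clamped on one of the unwinders under its knob (top 74 mm above the table); origin at the centre of its underside. Its unwinder is the one to work on
- roll_yellow: yellow label roll, 80 mm across, 50 mm high, clamped on the other unwinder (top 74 mm above the table); origin at the centre of its underside
- scissors_mid (a point): blue-handled scissors, 87 x 199 x 9 mm, lying at the left; point at the middle; bystander
- marker_mid (a point): white marker with black cap, 17 x 135 x 16 mm, lying between the unwinders; point at its centre; bystander
- stapler_mid (a point): red and black stapler, 32 x 138 x 48 mm, beyond the unwinders; point near its middle, 8 mm up; bystander
- label_roller_mid (a point): hand roller with blue handle and black rubber roll, 102 x 206 x 32 mm, lying at the right; point at its middle; bystander
Not all that is in view belongs to the job. Leave any green look-alike of the part that bears knob_b_mid alone. Leave any blue look-alike of the part that bears knob_a_mid alone.

How it is judged (in metres and radians):
On the way:
1. the white unwinder's knob has been screwed up off its seat (3.5 to 25 mm), still on its axle (((horizontal distance between roll_white and unwinder_a below 0.05 m and z of knob_a_mid in the frame of unwinder_a between 0.0985 and 0.12 m and horizontal distance between knob_a_mid and unwinder_a below 0.006 m) or (horizontal distance between roll_white and unwinder_b below 0.05 m and z of knob_b_mid in the frame of unwinder_b between 0.0985 and 0.12 m and horizontal distance between knob_b_mid and unwinder_b below 0.006 m))), for 0.1 s.
At the end, for the whole second after the job is handed in: The knob of the unwinder with the white roll is gripped by the fingers and at rest, its underside at least 30 mm above the end of the threaded axle (its centre more than 152 mm above the table), touching neither unwinder; the other knob's line has moved less than 8 mm (((horizontal distance between roll_white and unwinder_a below 0.05 m and z of knob_a_mid in the frame of unwinder_a above 0.152 m and contact force between the fingers and knob_a above 1 N and contact force between knob_a and unwinder_a below 0.05 N and contact force between knob_a and unwinder_b below 0.05 N and linear speed of knob_a below 0.03 m/s and distance of knob_b_mark from where it was at the start of the episode below 0.008 m) or (horizontal distance between roll_white and unwinder_b below 0.05 m and z of knob_b_mid in the frame of unwinder_b above 0.152 m and contact force between the fingers and knob_b above 1 N and contact force between knob_b and unwinder_b below 0.05 N and contact force between knob_b and unwinder_a below 0.05 N and linear speed of knob_b below 0.03 m/s and distance of knob_a_mark from where it was at the start of the episode below 0.008 m))); the arm keeps its last pose, push and grip.
It fails at once if the yellow roll's knob is turned or lifted (its white line moves 10 mm) ((horizontal distance between roll_white and unwinder_a below 0.05 m and distance of knob_b_mark from where it was at the start of the episode above 0.01 m) or (horizontal distance between roll_white and unwinder_b below 0.05 m and distance of knob_a_mark from where it was at the start of the episode above 0.01 m)).
It fails at once if scissors, marker, stapler or hand roller pushed more than 25 mm (distance of any of scissors_mid, marker_mid, stapler_mid, label_roller_mid from where it was at the start of the episode above 0.025 m).
It also fails if it takes over 48 s, if anything falls off the work surface, if the arm or the gripper's body presses on something with over 40 N, if the wrist force passes 120 N, or if a joint passes its speed limit or range.

## Working session

There is one attempt and no reset: what is moved stays moved. The work goes in short steps, each a Python script; the robot and the scene stay as the last script left them, time stands still between calls to the robot, and variables do not carry over. Pictures are saved under pics/ and viewed, at most 10 in all, crops included, and the job is handed in when it is done.

```bash
mkdir -p pics; cat > h.py <<'E'
from workcell import arm
import numpy as np, cv2
def snap(cam,fn=None):
    im,d=arm.camera(cam)
    if fn: cv2.imwrite('pics/'+fn,im[:,:,::-1])
    return im,d
def ray(cam,uv,z):
    P=arm.camera_params(cam);K=np.array(P['camera_matrix']);V=np.array(P['view'])
    R,t=V[:3,:3],V[:3,3];c=-R.T@t
    d=R.T@np.linalg.inv(K)@np.array([uv[0],uv[1],1.])
    return c+d*(z-c[2])/d[2]
def pin(cam,name,z,n=4):
    for r in arm.pinpoint(cam,name)[:n]:
        u=r['location'][0]*640;v=r['location'][1]*480
        print(cam,name,round(r['p'],2),(round(u,1),round(v,1)),ray(cam,(u,v),z).round(4))
E
python3 - <<'E'
from h import *
a,_=snap('scene');b,_=snap('top')
cv2.imwrite('pics/top.png',b[:,:,::-1]);cv2.imwrite('pics/scene.png',a[:,:,::-1])
for cam in('top','scene'):
    for n,z in(('knob_a_mid',.095),('knob_a_mark',.112),('roll_white',.024),('roll_yellow',.024),('unwinder_a',0)):pin(cam,n,z)
print(arm.tips_ahead,arm.sense())
E
```

```text
top knob_a_mid 0.78 (392.9, 244.5) [ 0.4977 -0.1548  0.095 ]
top knob_a_mid 0.77 (367.8, 209.1) [ 0.6057 -0.1183  0.095 ]
top knob_a_mid 0.56 (394.9, 246.1) [ 0.4926 -0.1584  0.095 ]
top knob_a_mark 0.85 (390.5, 240.4) [ 0.5021 -0.1471  0.112 ]
top knob_a_mark 0.82 (358.8, 203.8) [ 0.6156 -0.0954  0.112 ]
top roll_white 0.92 (277.0, 248.3) [0.5727 0.1245 0.024 ]
top roll_yellow 0.59 (391.3, 257.1) [ 0.4939 -0.1617  0.024 ]
top unwinder_a 0.91 (389.1, 264.1) [ 0.485  -0.1574  0.    ]
top unwinder_a 0.74 (279.5, 255.9) [0.561  0.1212 0.    ]
top unwinder_a 0.62 (389.9, 240.1) [ 0.5524 -0.1777  0.    ]
scene roll_yellow 0.79 (330.4, 296.0) [ 0.487 -0.16   0.024]
scene unwinder_a 0.8 (332.3, 300.0) [ 0.4969 -0.1552  0.    ]
scene unwinder_a 0.53 (299.4, 235.7) [0.5729 0.1303 0.    ]
0.017 {'time': 0.6, 'qpos': array([59.61607865, 24.41248733,  4.23434892, 92.01677208, -1.95294729,
       63.64365784, -3.84419627]), 'joint_vel': array([ 0.1108526 , -0.03911301,  0.01815238, -0.02371587, -0.03618277,
        0.02905485, -0.05298371]), 'joint_efforts': array([ 1.16880390e-03, -9.35105395e+01,  3.66159685e+00, -4.54411089e+01,
       -4.91197826e-02,  1.31244303e-02, -1.02934118e-05]), 'tcp_pos': array([ 0.2508383 , -0.62663016,  0.22248331]), 'orientation': array([-1.79999125e+02, -1.05636826e-03,  2.18154460e+01]), 'contact_force': array([ 0.28370721, -0.56174079,  0.14730135]), 'wrist_torque': array([ 0.0317879 ,  0.02824382, -0.0313423 ]), 'finger_force': 0.0, 'grip_width': 0.0938605032693147}
```

View pics/top.png

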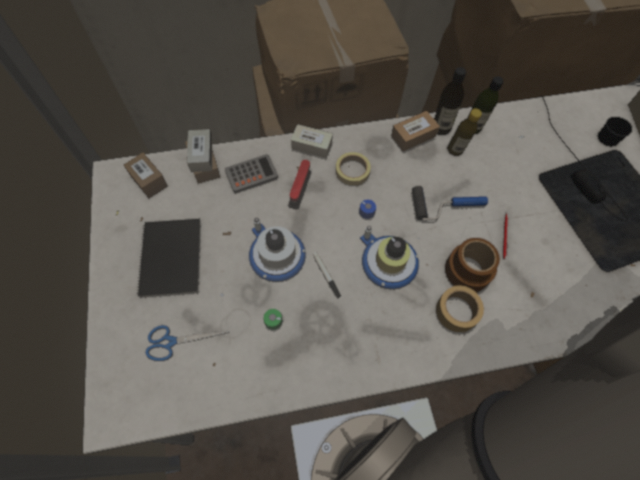

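View pics/scene.png

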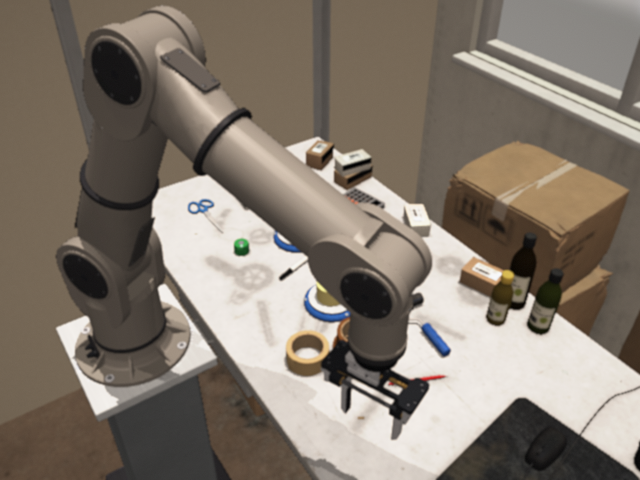

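The top view shows the white-roll unwinder at about px (277,250), knob at about (275,240), and the yellow one at (391,260). The green (272,318) and blue (367,208) objects are look-alikes. The scene camera's view of the white unwinder is partly blocked by the arm. Next I'll measure the white unwinder's knob and base.

```bash
python3 - <<'E'
from h import *
im,d=snap('top')
P=arm.camera_params('top');K=np.array(P['camera_matrix']);V=np.array(P['view'])
v,u=np.mgrid[0:480,0:640]
pc=np.linalg.inv(K)@np.stack([u.ravel(),v.ravel(),np.ones(u.size)])*d.ravel()
w=(V[:3,:3].T@(pc-V[:3,3:])).T.reshape(480,640,3)
m=(np.abs(u-277)<40)&(np.abs(v-245)<45)&(d>0)
for lo,hi,name in((.105,.119,'knobtop'),(.069,.077,'rolltop'),(.01,.021,'base')):
    k=m&(w[...,2]>lo)&(w[...,2]<hi)
    p=w[k]; print(name,k.sum(),p.mean(0).round(4),p.min(0).round(3),p.max(0).round(3))
    if name=='rolltop' or name=='knobtop': print(cv2.minEnclosingCircle(p[:,:2].astype(np.float32)))
dark=m&(im.sum(2)<200)&(np.hypot(u-276,v-240)<20)
print('dark px',dark.sum(),u[dark].min(),u[dark].max(),v[dark].min(),v[dark].max())
for px in((277,248.3),(275,236)):print(ray('top',px,.112),ray('top',px,.095))
c=cv2.resize(im[205:285,230:320],None,fx=7,fy=7,interpolation=cv2.INTER_CUBIC)
cv2.imwrite('pics/crop.png',c[:,:,::-1])
E
```

```text
knobtop 249 [0.5628 0.1262 0.1123] [0.541 0.104 0.105] [0.586 0.147 0.117]
((0.5642231106758118, 0.12640413641929626), 0.02291974425315857)
rolltop 651 [0.5586 0.1247 0.074 ] [0.517 0.077 0.069] [0.613 0.172 0.077]
((0.5647403597831726, 0.12529456615447998), 0.04939991980791092)
base 721 [0.5507 0.1248 0.015 ] [0.489 0.026 0.01 ] [0.709 0.2   0.021]
dark px 225 267 283 230 250
[0.53149793 0.12498278 0.112     ] [0.53946529 0.12488389 0.095     ]
[0.56474701 0.12478334 0.112     ] [0.57329701 0.12468095 0.095     ]
```

View pics/crop.png

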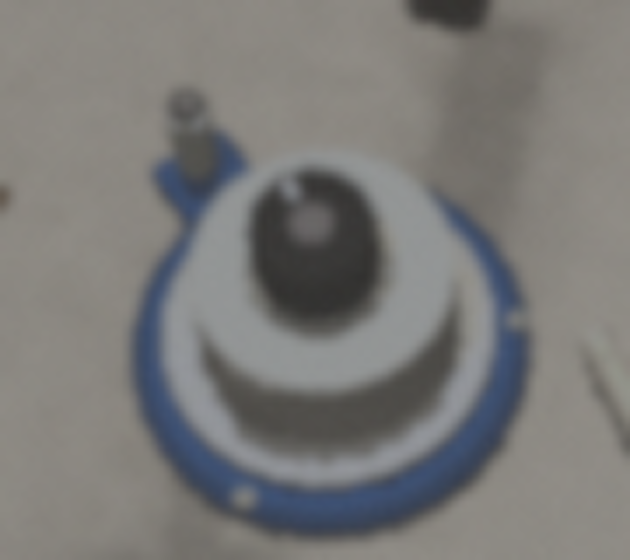

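Knob top (0.564, 0.126, 0.112) agrees with the roll's centre. Its white line is at about px (271,231). Now I'll move above it with the wrist near mid-range.

```bash
python3 - <<'E'
from h import *
C=[.5642,.1257]
p=arm.sense()['tcp_pos']; arm.line_to([p[0],p[1],.30])
best=None
for y in range(-180,180,15):
    try: q=arm.inverse_kinematics([*C,.2],[180,0,y])
    except Exception as e: q=None
    if q is not None:
        print(y,np.round(q,0)[[0,4,6]],end=';')
        if best is None or abs(q[6])<abs(best[1]): best=(y,q[6])
y=best[0];print(best)
arm.movep([*C,.25],[180,0,y])
for dy in(-115,-60,60,115):print(dy,arm.inverse_kinematics([*C,.1],[180,0,y+dy]))
snap('scene','s2.png'); s=arm.sense();print(s['time'],s['tcp_pos'],s['orientation'],s['qpos'])
E
```

```text
-180 [19. 20. 54.];-165 [22. 22. 67.];-150 [26. 26. 79.];-135 [26. 26. 94.];-120 [ 26.  26. 109.];-105 [ 26.  26. 124.];-90 [ 26.  26. 139.];-75 [ -69.  -35. -150.];-60 [ -69.  -35. -135.];-45 [ -63.  -26. -129.];-30 [   7.   12. -149.];-15 [  10.   14. -136.];0 [  12.   15. -122.];15 [  13.   15. -107.];30 [ 14.  16. -93.];45 [ 15.  16. -78.];60 [ 15.  17. -64.];75 [ 15.  16. -48.];90 [ 15.  17. -34.];105 [ 16.  17. -19.];120 [16. 18. -4.];135 [17. 18. 10.];150 [18. 18. 25.];165 [18. 19. 40.];(120, np.float64(-4.333396722541328))
-115 [  -3.3835528    24.65810082  -19.41690285  109.78697364   10.87459205
   47.3204258  -113.5660755 ]
-60 [  4.34685737  26.15189699 -29.27274912 109.31695238  16.66558775
  48.7188391  -63.53541949]
60 [ 19.23298207  31.73626397 -49.52587673 108.47693589  29.80874668
  53.6034073   45.55255114]
115 [ 26.26315782  36.75310729 -60.50002645 108.12309383  37.86552651
  58.04450687  94.1229966 ]
4.2417 [0.56444554 0.12490859 0.24991919] [-1.79989783e+02  6.25399114e-03  1.19920084e+02] [ 16.62166361  19.03975567 -43.78688661 100.81985887  14.32724789
  65.88264116  -1.59763728]
```

View pics/s2.png

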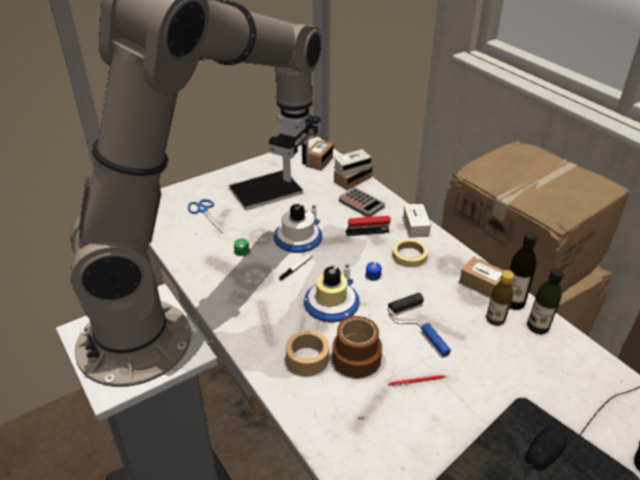

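The gripper hangs above the white unwinder. In the scene view its knob is visible at (297,212) and the other at (332,274). Next I'll cross-check the knob with the scene camera, then descend and grip.

```bash
python3 - <<'E'
from h import *
snap('scene')
pin('scene','knob_a_mid',.095);pin('scene','knob_a_mark',.112)
C=[.5642,.1257]
hit=arm.line_to([*C,.100],speed=.08,until_force=8);print('hit',hit,arm.sense()['tcp_pos'])
if not hit:
    arm.command_gripper(.03,40);s=arm.sense()
    print(s['time'],s['grip_width'],s['finger_force'],s['contact_force'],s['wrist_torque'],s['tcp_pos'])
E
```

```text
scene knob_a_mid 0.78 (373.4, 272.8) [ 0.5869 -0.2114  0.095 ]
scene knob_a_mid 0.56 (332.3, 274.8) [ 0.4935 -0.1581  0.095 ]
scene knob_a_mark 0.68 (377.2, 265.0) [ 0.6014 -0.2075  0.112 ]
scene knob_a_mark 0.51 (336.1, 266.9) [ 0.5083 -0.1539  0.112 ]
hit False [0.56439279 0.12573025 0.1003403 ]
7.225 0.04594675902807566 40.00005402602255 [-0.84405006 -0.07322556  0.51773608] [-0.03863812 -0.12102531  0.01840263] [0.56418829 0.12568976 0.09999515]
```

```bash
cat >> h.py <<'E'
C=[.5642,.1257]
def turn(degs,y0=120,rise=0.0,z0=.1,lim=.6,speed=None):
    """yaw steps relative to y0; stops when |Tz| passes lim"""
    for a in degs:
        arm.line_to([*C,z0+rise*abs(np.radians(a))],rotation=[180,0,y0+a],speed=.02)
        s=arm.sense()
        print(a,round(s['time'],2),'T',s['wrist_torque'].round(2),'F',s['contact_force'].round(1),s['tcp_pos'].round(4),round(s['orientation'][2],1))
        if abs(s['wrist_torque'][2])>lim: return a
E
python3 - <<'E'
from h import *
print(turn([5,10,15,20,25,30,35,40]))
E
```

```text
5 7.47 T [-0.01 -0.1   0.03] F [-0.5  0.5  0.7] [0.5642 0.1257 0.1   ] 124.9
10 7.72 T [ 0.01 -0.08  0.03] F [-1.  -0.5  0.7] [0.5643 0.1257 0.1   ] 129.8
15 7.97 T [-0.   -0.1  -0.01] F [ 0.2  1.5 -0.2] [0.5642 0.1257 0.1   ] 134.8
20 8.22 T [ 0.02 -0.06  0.12] F [-0.1  0.2  0.9] [0.5642 0.1257 0.1   ] 139.7
25 8.47 T [ 0.11  0.06 -0.19] F [-0.4 -0.3  1.1] [0.5641 0.1257 0.0999] 144.7
30 8.72 T [ 0.1  -0.11 -0.33] F [-0.4  0.6  0.2] [0.5642 0.1257 0.0999] 149.7
35 8.97 T [ 0.05 -0.66 -0.36] F [ 2.  -0.6 -2.9] [0.5644 0.1256 0.1   ] 154.7
40 9.22 T [ 0.08 -0.53 -0.41] F [ 1.7  0.9 -2.6] [0.5643 0.1257 0.1   ] 159.7
None
```

```bash
python3 - <<'E'
from h import *
print(turn([45,50,55],lim=.9))
E
```

```text
45 9.47 T [ 0.24 -0.19 -0.59] F [ 0.   0.7 -2.1] [0.5641 0.1258 0.1   ] 164.7
50 9.72 T [ 0.27 -0.19 -0.57] F [-0.8  0.5 -1. ] [0.5641 0.1258 0.1   ] 169.8
55 9.97 T [ 0.3  -0.05 -0.52] F [-0.4  2.2 -1.7] [0.5641 0.1257 0.1   ] 174.8
None
```

Torque levelled off at 0.55 Nm with a slight downward pull, well over the 0.3 Nm of the loosening way. The counter-clockwise direction therefore only tightens and this is the left-hand thread. I'll turn clockwise and follow the climb.

```bash
python3 - <<'E'
from h import *
z=.1
for a in range(45,-86,-10):
    arm.line_to([*C,z],rotation=[180,0,120+a],speed=.03)
    s=arm.sense();f=s['contact_force'];t=s['wrist_torque']
    print(a,round(s['time'],2),'T',t.round(2),'F',f.round(1),'z',s['tcp_pos'][2].round(4),round(s['grip_width'],4))
    if f[2]>2.5: z+=.0006
    if abs(t[2])>.9: break
E
```

```text
45 10.3 T [ 0.04 -0.17 -0.06] F [ 1.1 -0.1 -2.7] z 0.1 0.0458
35 10.62 T [-0.01 -0.15 -0.02] F [ 0.7 -0.4 -0.9] z 0.1001 0.046
25 10.95 T [-0.   -0.14  0.01] F [ 1.1  0.4 -0.4] z 0.1 0.0459
15 11.28 T [-0.02 -0.18 -0.01] F [-0.2 -0.2  3.8] z 0.1002 0.0459
5 11.6 T [-0.1  -0.19  0.02] F [ 0.1 -0.2  4.2] z 0.1007 0.0461
-5 11.93 T [-0.06 -0.14  0.01] F [-0.1  0.   5.9] z 0.1013 0.046
-15 12.25 T [-0.11 -0.2  -0.03] F [ 0.5 -0.4  5.5] z 0.1018 0.0457
-25 12.57 T [-0.06 -0.15  0.05] F [-0.2 -0.9  5.4] z 0.1024 0.0456
-35 12.9 T [-0.1  -0.15 -0.01] F [ 0.1 -0.   5.3] z 0.1029 0.0459
-45 13.22 T [-0.09 -0.14  0.08] F [ 0.2 -0.   4. ] z 0.1035 0.0454
-55 13.55 T [-0.11 -0.1   0.04] F [ 0.3 -0.   3.7] z 0.1041 0.0463
-65 13.88 T [-0.11 -0.06 -0.01] F [0.7 0.1 3.2] z 0.1047 0.0457
-75 14.2 T [-0.06 -0.05 -0.02] F [ 0.1 -0.1  1.4] z 0.1052 0.0458
-85 14.53 T [-0.06 -0.16 -0.02] F [-0.  -1.7  5.5] z 0.1057 0.0458
```

It climbs freely clockwise, about 105° of climb so far. I'll give it a little more, then lift gently with a force guard.

```bash
python3 - <<'E'
from h import *
z=.1063
for a in(-95,-103):
    arm.line_to([*C,z],rotation=[180,0,120+a],speed=.03);s=arm.sense();print(a,s['contact_force'].round(1),s['wrist_torque'].round(2));z+=.0004
hit=arm.line_to([*C,.118],speed=.02,until_force=12)
s=arm.sense();print('hit',hit,s['contact_force'].round(1),s['tcp_pos'],s['grip_width'])
if not hit:
    hit=arm.line_to([*C,.19],speed=.06,until_force=12)
    arm.wait(.3);snap('scene','s3.png');s=arm.sense();print('hit',hit,s['time'],s['contact_force'].round(1),s['tcp_pos'],s['grip_width'],s['finger_force'])
    im,_=snap('top'); cv2.imwrite('pics/t3.png',im[170:330,220:430].repeat(3,0).repeat(3,1)[:,:,::-1])
E
python3 -c "
import cv2;a=cv2.imread('pics/s3.png')[100:320,220:420];cv2.imwrite('pics/s3c.png',cv2.resize(a,None,fx=2.7,fy=2.7))"
```

```text
-95 [ 0.1 -0.4  3.4] [-0.05  0.01 -0.  ]
-103 [ 0.2 -0.5  3.8] [-0.05 -0.02  0.01]
hit False [ 0.4  0.2 -1. ] [0.56416504 0.12567835 0.11797029] 0.04592182122549199
hit False 17.5583 [-0.2  0.5 -1.4] [0.56415331 0.1257104  0.18988608] 0.04609962335481341 39.99971978366375
```

View pics/s3c.png

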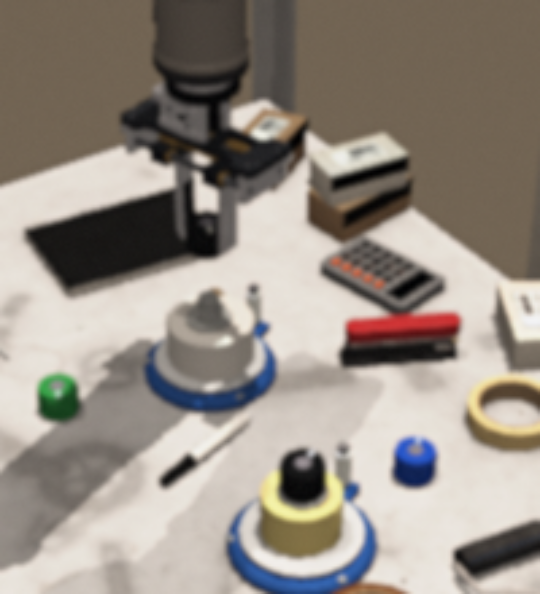

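The crop shows the knob between the fingers and the bare axle below. The yellow unwinder and the other objects haven't moved. The knob's underside is about 6 cm above the axle end, so I'm handing in.

```bash
python3 -c "
from h import *
print(arm.hand_in())"
```

```text
the job is handed in; nothing more can be done
None
```

The white roll's knob is off and held in the gripper about 6 cm above the end of the axle, and the job is handed in; this unwinder has the left-hand thread, so its knob unscrews clockwise.

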